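# Close up the sample box

## Robot

A 7-joint arm with a two-finger parallel gripper is mounted at the origin on a cart in front of the work surface, level with it; the furniture and walls round the work are solid. World frame = base frame: x ahead of the robot, y to its left, z up, the work surface at z = 0. Lengths are in m, angles in rad, forces in N, time in s.
With the tool pointing down it reaches from about 0.35 to 0.9 m from the base axis. Payload 8.1 kg.
Tool frame: the origin (TCP) lies midway between the tips of the shut fingers; the grasp point (between the pads) lies arm.tcp_to_grasp behind it (arm.tcp_to_grasp is the distance from the TCP to the grasp point, in m); z points along the fingers, y is the line along which they close (so a half turn about z gives the same grasp; the last joint's range is limited). The gripper opens to 92 mm and grips with 3 to 60 N. Pads are 19 mm wide; open, the fingers measure 130 mm over their backs; the gripper's body (75 mm by 190 mm) begins 47 mm behind the grasp point.
Start: joints at [-1.36, 0.434, 0.025, 1.573, -0.012, 1.134, -0.075], TCP at [0.193, 0.594, 0.227] pointing down, gripper open.
Joint ranges: [-2.62, 2.62], [-0.44, 2.09], [-1.27, 1.32], [0.08, 2.57], [-1.32, 4.46], [0.12, 2], [-2.74, 2.74]. Speed limits (rad/s): [2.22, 2.22, 3.01, 3.01, 3.14, 3.14, 3.14].

## Interface

Orientations are given as a rotation vector (axis times angle).
In Python, from cell import observe, get_image, arm gives the robot as it stands. The module is installed in compiled form; this text tells all that it offers.
- The arm moves only by the tool drive_tool, never from a script. Its argument "steps" is a list of rows, each a list of 5 numbers: the closure, from 0 (fully open) to 1 (shut), then the shift along the world's x, y, z in mm, then the turn about the world's z in rad. In form: [[hand, x, y, z, roll], ...]. A call has 1 to 20 rows; each row shifts and turns the commanded pose from where the row before left it; what a row does not reach is not made up. A row lasts 1/12 s, in which the tool goes at most 41.7 mm and 7.16 degrees, less where a joint would pass 70% of its speed; a pose out of reach is approached as far as the arm can. A call with a gripper value outside its range is refused whole. The fingers move at their own pace and stop on an object; "grip_force" is the grip in N (left out, the last holds). Time passes only in rows, so rows that do not move let the fingers close. It gives the time, the measured TCP pose, the force, the opening and the grip force at its end, in the units of the state.
- observe(): the state, without advancing time (a new reading comes with each control period).
- get_image(name): name is "scene" or "top"; returns a dict with "image" (384x512x3 uint8, red, green, blue), "vfov" (degrees; the focal length in pixels is half the picture's height over the tangent of half this angle, whatever the lens; pixels are square), "cx", "cy" (the principal point, pixels), "k1" (the pictures are not rectified: a ray, as slopes to the right and down, at radius r is drawn at 1 + k1 r^2 times it, then the intrinsics apply), "xyz" and "attitude" of the camera in the world. Camera axes: x right, y down, z forward; pixel columns grow to the right and rows downward; lengths in m; the calibration is good to about 2 mm. A picture is of the moment at which its call begins. There is no depth.
- arm.sign_off(): hands the job in; it is judged then, once.
The state is a dict: "clock": time; "joints": joint angles; "dq": joint speeds; "joint_efforts": joint torques, N m; "position": TCP position; "ee_rot": TCP orientation; "force": force on the tool from outside, world axes, zero at the start; "ft_torque": the same for the moment, N m; "width": opening from 0.0 (shut) to 1.0 (fully open); "gripper_force": force on a finger pad.
Only numpy, scipy, OpenCV 4.12 (cv2) and the standard library are available. Lean on these libraries where they do the work, as an engineer would, in place of code of your own. Each camera call takes 0.05 s, during which the arm holds its last target. There are 200 camera calls.

## Task

The small grey sample box on the table stands open. With the fingertips, gently push its drawer fully home, and only then push the raised lid over, just as gently, until it lies fully shut on the box. Force nothing, and grasp and lift nothing: the vial that stands loose in the drawer must stay upright and untouched, and the loose things round the box must be left where they are.

Things in the scene. Friction and masses are not known exactly. Their poses are not given: they have to be found in the camera images.
- sample_box: low grey metal box, 130 mm deep (its x), 84 mm wide (its y), 75 mm high, fixed to the table; origin at the centre of its underside, z up. Drawer on its -x side, lid hinge along its +x side, open top. Side flanges 6 mm high reach y = +-57 mm. Keep the arm clear of the tall chamber behind left (world x > 0.6, y > -0.03 m) and the monitor behind right (x > 0.6, y < -0.27 m)
- drawer (a joint): how far the drawer stands out along the box's -x, in m: 0 fully home, 0.08 at its stop. It slides with a slight friction of 1.5 N and stays where it is left
- drawer_front (a point): centre of the outer face of the drawer's flat aluminium front plate, 40 mm above the table; moves with the drawer. The plate is 84 mm wide (box y), from 7 to 73 mm above the table, 8 mm thick, and its outer face looks along the box's -x. Drawer home, this point lies at x = -73 mm in the box frame
- lid (a joint): opening angle of the lid in rad: 0 shut, flat on the box; 1.57 standing straight up. A stiff hinge (0.15 N m of friction) keeps it at any angle, so it must be pushed all the way down
- lid_hinge (a point): middle of the lid's hinge line, on the top edge of the box's back wall: x = +65 mm, y = 0, z = 75 mm in the box frame. The hinge line runs along the box's y. The lid is a flat plate 139 mm long from the hinge, 86 mm wide; its outer face lies 5 mm outside the hinge plane (the hinge line is in the plane of its underside)
- lid_middle (a point): middle of the lid's outer face (top when shut, rear when standing up), 70 mm from the hinge line; z axis is the outward normal of that face, x axis points from the free edge to the hinge
- sample_vial: white-labelled glass vial with a black cap, 22 mm across, 52 mm high, standing loose on the flat floor of the drawer's tray, 11 mm above the table. Origin at the centre of its underside. It rides in with the drawer (a push of about 0.05 m/s is safe, a knock topples it); its top stays about 10 mm below the shut lid. Not to be touched
- spare_vial: bystander: amber glass vial with a black cap, 22 mm across, 52 mm high, standing on the table; origin at the centre of its underside
- optic_case: bystander: small black optic box with a clear lid, 40x40x20 mm; origin at the centre of its underside
- lens_tube: bystander: black lens tube standing on end, 31 mm across, 52 mm high; origin at the centre of its underside
- holder: bystander: black post holder with a thumb screw, 43x31x50 mm, standing; origin at the centre of its underside

How it is judged:
By the outcome, as a careful person would: the job done as asked, in the order asked, and still so for the second after the job is handed in, with the robot touching nothing.
It also fails if it takes over 58 s, if anything falls off the work surface, if the arm or the gripper's body presses on something with over 40 N, if the wrist force passes 120 N, or if a joint passes its speed limit or range.

## Working session

There is one attempt and no reset: what is moved stays moved. The work goes in short steps, Python scripts to look and compute and a tool call to move; the robot and the scene stay as the last step left them, time stands still between calls to the robot, and variables do not carry over. Pictures are saved under pics/ and viewed, at most 10 in all, crops included, and the job is handed in when it is done.

Besides the shell and the picture viewer there is one more tool, called by a JSON object that holds its "api" and its "payload". drive_tool: Moves the arm, as the interface text tells. Its arguments: {"type":"object","properties":{"steps":{"type":"array"},"grip_force":{"type":"number"}},"required":["steps"]}

```bash
mkdir -p pics
cat > h.py <<'E'
import numpy as np,cv2
from cell import observe,get_image,arm
def snap(n,f):
    d=get_image(n); cv2.imwrite(f,d["image"][:,:,::-1]); 
    d={k:d[k] for k in d if k!="image"}; np.save(f+'.npy',d,allow_pickle=True); return d
E
python3 - <<'E'
from h import *
for n in("scene","top"):print(snap(n,f"pics/{n}0.png"))
print(observe(),arm.tcp_to_grasp)
E
```

```text
{'vfov': 53.559142462172744, 'cx': 253.76545269547532, 'cy': 188.4200407374919, 'k1': 0.017139950781259284, 'xyz': array([-0.01320776, -0.51978494,  0.75323868]), 'attitude': array([-2.12112808,  1.09776396, -0.4526067 ])}
{'vfov': 50.30567308054107, 'cx': 256.4973149411835, 'cy': 190.49932734627635, 'k1': -0.022321921667470244, 'xyz': array([ 0.32656519, -0.07843533,  1.31015791]), 'attitude': array([-2.15163685,  2.10301222, -0.18795137])}
{'clock': 0.1, 'joints': array([-1.35962465,  0.43514778,  0.02498752,  1.57395591, -0.01159972,
        1.13396693, -0.07507036]), 'dq': array([-0.0014198 , -0.00182942, -0.00127331, -0.00091868,  0.0004614 ,
       -0.00138952,  0.00045904]), 'joint_efforts': array([ 2.68419535e-03, -6.69120669e+01,  9.87460390e-01, -3.15144753e+01,
       -6.05998817e-02,  3.74478532e-02,  6.91098489e-05]), 'position': array([0.19283088, 0.59406792, 0.22604644]), 'ee_rot': array([-4.90919639e-01, -3.10291674e+00,  2.08991077e-03]), 'force': array([ 0.34661818, -0.03892686,  0.44601743]), 'ft_torque': array([-0.0187865 ,  0.01280537, -0.01895867]), 'gripper_force': 0.0, 'width': 1.0002620469636165} 0.0188
```

View pics/scene0.png

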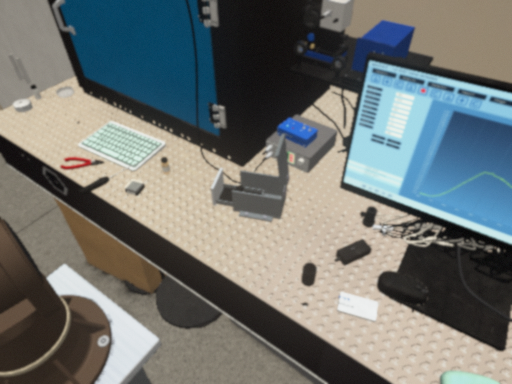

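View pics/top0.png

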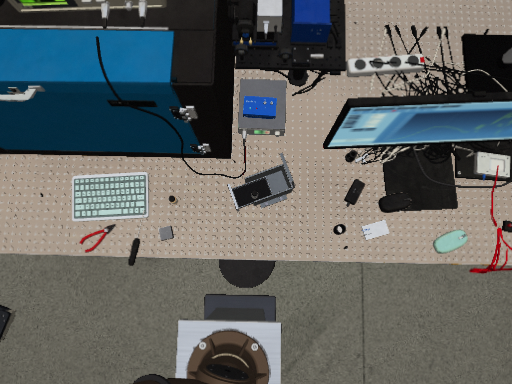

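Top view: the box is near (262,187), with the drawer end at about (237,195) and the lid at about (287,172). The bystanders are well clear of it. I'll enlarge both views.

Run:
```python
import cv2
a=cv2.imread("pics/top0.png")[140:220,215:315];cv2.imwrite("pics/t1.png",cv2.resize(a,None,fx=7,fy=7,interpolation=cv2.INTER_CUBIC))
a=cv2.imread("pics/scene0.png")[130:230,200:310];cv2.imwrite("pics/s1.png",cv2.resize(a,None,fx=6,fy=6,interpolation=cv2.INTER_CUBIC))
```

```text
(no output)
```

View pics/t1.png

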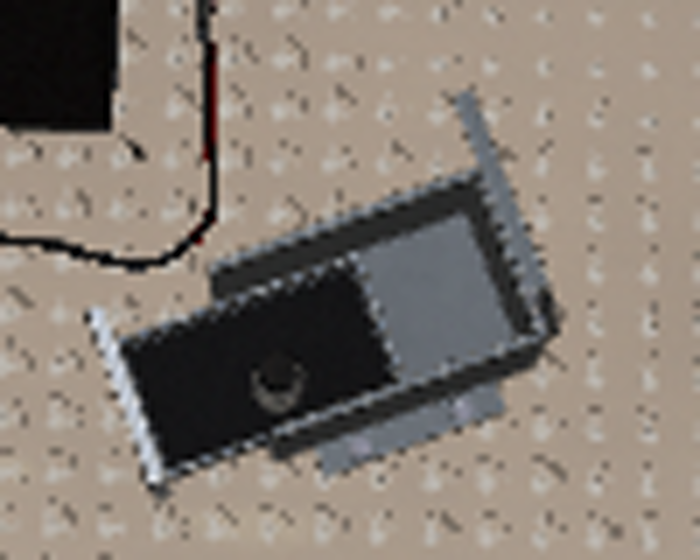

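View pics/s1.png

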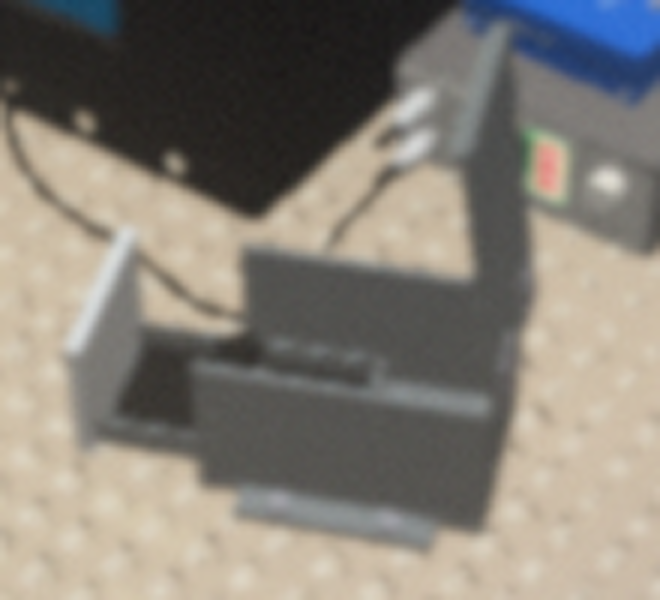

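```bash
cat > fit.py <<'E'
from h import *
from scipy.spatial.transform import Rotation as R
from scipy.optimize import least_squares
def proj(d,P):
    p=R.from_rotvec(d['attitude']).inv().apply(np.atleast_2d(P)-d['xyz'])
    s=p[:,:2]/p[:,2:]; s=s*(1+d['k1']*(s**2).sum(1,keepdims=True))
    return s*192/np.tan(np.radians(d['vfov']/2))+[d['cx'],d['cy']]
def pts(q,L):
    x,y,w,dr,a=q;o=[]
    for k,b,c,z in L:
        if k=='b':p=[b,c,z]
        elif k=='d':p=[b-dr,c,z]
        else: # lid: b dist from hinge, z height over underside plane
            p=[.065-b*np.cos(a)+z*np.sin(a),c,.075+b*np.sin(a)+z*np.cos(a)]
        o.append(p)
    return R.from_euler('z',w).apply(o)+[x,y,0]
E
python3 - <<'E'
from fit import *
dt,ds=[np.load(f"pics/{n}0.png.npy",allow_pickle=True).item() for n in("top","scene")]
T=[(('d',-.073,.042,.073),90,312),(('d',-.073,-.042,.073),152,488),(('b',-.065,.042,.075),212,266),(('b',.065,.042,.075),478,176),(('b',.065,-.042,.075),550,332),(('b',-.065,-.042,.075),270,440),(('l',.139,.043,0.0025),464,95)]
S=[(('d',-.073,.042,.073),126,230),(('d',-.073,-.042,.073),66,352),(('b',-.065,-.042,.075),194,362),(('b',-.065,-.042,0),203,487),(('b',.065,-.042,0),485,530),(('b',-.065,.042,.075),245,247),(('b',.065,-.042,.075),492,406),(('l',.139,.043,.005),514,28),(('l',.139,-.043,.005),470,160)]
def res(q):
    t=proj(dt,pts(q,[i[0] for i in T]))-[[(u+.5)/7-.5+215,(v+.5)/7-.5+140] for _,u,v in T]
    s=proj(ds,pts(q,[i[0] for i in S]))-[[(u+.5)/6-.5+200,(v+.5)/6-.5+130] for _,u,v in S]
    return np.r_[t,s].ravel()
r=least_squares(res,[.55,-.1,-1.2,.05,1.6],loss='soft_l1')
print(r.x.round(4)); print(res(r.x).reshape(-1,2).round(1).tolist())
q=r.x
print(pts(q,[('d',-.073,0,.04),('d',-.073+q[3],0,.04),('b',.065,0,.075),('l',.07,0,.005),('l',.139,0,.005)]).round(3), np.cos(q[2]),np.sin(q[2]))
print(R.from_rotvec(observe()['ee_rot']).as_matrix().round(2))
E
```

```text
[ 0.5748 -0.1121 -1.1834  0.0479  1.4337]
[[0.2, -0.3], [0.9, -0.2], [-0.2, -0.2], [0.9, -2.0], [0.7, 0.6], [1.2, 0.1], [0.5, -0.8], [-0.7, -0.8], [-0.2, -0.2], [-0.7, 0.9], [-0.8, 0.0], [0.0, 1.0], [-0.7, -1.2], [0.0, 1.7], [-0.6, -1.4], [0.0, -1.2]]
[[ 0.529 -0.     0.04 ]
 [ 0.547 -0.045  0.04 ]
 [ 0.599 -0.172  0.075]
 [ 0.598 -0.168  0.145]
 [ 0.594 -0.159  0.213]] 0.37780212459847584 -0.9258863616280768
[[-0.95  0.31 -0.  ]
 [ 0.31  0.95 -0.  ]
 [-0.   -0.   -1.  ]]
```

The fit puts the box at (0.575,-0.112) with yaw -1.183, the drawer 48 mm out and the lid at about 1.43 rad. I'll shut the fingers, turn the tool's y axis along the box's x, and go to a point in front of the drawer.

{"api": "drive_tool", "payload": {"steps": [[1,16,-27,0,0.035],[1,16,-27,0,0.035],[1,16,-27,0,0.035],[1,16,-27,0,0.035],[1,16,-27,0,0.035],[1,16,-27,0,0.035],[1,16,-27,0,0.035],[1,16,-27,0,0.035],[1,16,-27,0,0.035],[1,16,-27,0,0.035],[1,16,-27,0,0.035],[1,16,-27,0,0.035],[1,16,-27,0,0.035],[1,16,-27,0,0.035],[1,16,-27,0,0.035],[1,16,-27,0,0.035],[1,16,-27,0,0.035],[1,16,-27,0,0.035],[1,16,-27,0,0.035],[1,13,-36,0,0.035]], "grip_force": 5}}

```text
clock: 1.77
position: [0.5107, 0.0457, 0.2265]
ee_rot: [-0.609, 3.082, 0.001]
force: [0.9, 0.7, 0.1]
width: 0.008
gripper_force: 0.0
```

{"api": "drive_tool", "payload": {"steps": [[1,0,0,0,0],[1,0,0,0,0],[1,0,0,-20,0],[1,0,0,-25,0],[1,0,0,-25,0],[1,0,0,-25,0],[1,0,0,-20,0],[1,0,0,-10,0],[1,0,0,0,0],[1,0,0,0,0]]}}

```text
clock: 2.6
position: [0.5098, 0.0462, 0.1019]
ee_rot: [0.604, -3.082, -0.0]
force: [-1.0, -0.3, 0.4]
width: 0.005
gripper_force: 0.0
```

Run:
```python
from h import *
snap("top","pics/top1.png");snap("scene","pics/sc1.png")
a=cv2.resize(cv2.imread("pics/top1.png")[130:220,205:305],None,fx=4,fy=4,interpolation=cv2.INTER_CUBIC)
b=cv2.resize(cv2.imread("pics/sc1.png")[120:210,190:290],None,fx=4,fy=4,interpolation=cv2.INTER_CUBIC)
cv2.imwrite("pics/v1.png",np.hstack([a,b]))
o=observe();print(o['position'],o['joints'].round(2),o['force'].round(1),o['width'])
from scipy.spatial.transform import Rotation as R
print(R.from_rotvec(o['ee_rot']).as_matrix()[:,1])
```

```text
[0.51074667 0.04600358 0.10293171] [-0.35  0.4   0.2   2.   -0.11  0.75  1.88] [-0.6  0.1  0.1] 0.0033307615033503607
[-3.76981061e-01  9.26220958e-01 -1.28683887e-04]
```

View pics/v1.png

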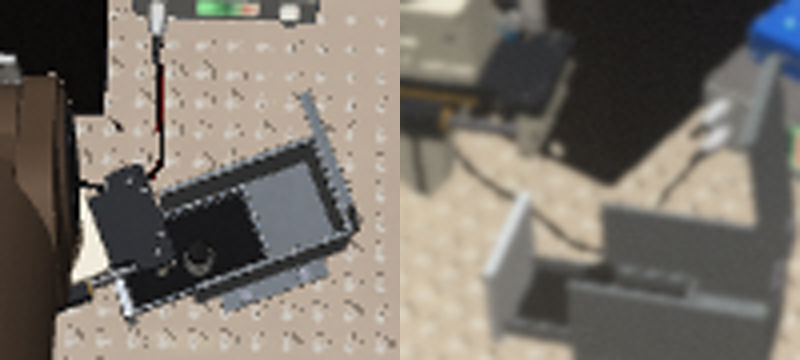

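The gripper is placed in front of the drawer plate and centred across it. I'll lower it and approach gently.

{"api": "drive_tool", "payload": {"steps": [[1,0,0,-15,0],[1,0,0,-20,0],[1,0,0,-18,0],[1,0,0,-9,0],[1,0,0,0,0],[1,0,0,0,0]]}}

```text
clock: 3.2
position: [0.5103, 0.0455, 0.0404]
ee_rot: [-0.602, 3.083, 0.0]
force: [0.3, 0.1, 0.2]
width: 0.005
gripper_force: 0.0
```

{"api": "drive_tool", "payload": {"steps": [[1,0.76,-1.85,0,0],[1,0.76,-1.85,0,0],[1,0.76,-1.85,0,0],[1,0.76,-1.85,0,0],[1,0.76,-1.85,0,0],[1,0.76,-1.85,0,0],[1,0.76,-1.85,0,0],[1,0.76,-1.85,0,0],[1,0.76,-1.85,0,0],[1,0.76,-1.85,0,0],[1,0.76,-1.85,0,0],[1,0.76,-1.85,0,0],[1,0.76,-1.85,0,0],[1,0.76,-1.85,0,0],[1,0.76,-1.85,0,0],[1,0.76,-1.85,0,0],[1,0.76,-1.85,0,0],[1,0.76,-1.85,0,0]]}}

```text
clock: 4.7
position: [0.5235, 0.0122, 0.0397]
ee_rot: [0.603, -3.083, -0.0]
force: [-0.5, 0.9, 0.4]
width: 0.006
gripper_force: 0.8
```

{"api": "drive_tool", "payload": {"steps": [[1,0.76,-1.85,0,0],[1,0.76,-1.85,0,0],[1,0.76,-1.85,0,0],[1,0.76,-1.85,0,0],[1,0.76,-1.85,0,0],[1,0.76,-1.85,0,0],[1,0.76,-1.85,0,0],[1,0.76,-1.85,0,0],[1,0.76,-1.85,0,0],[1,0.76,-1.85,0,0],[1,0.76,-1.85,0,0],[1,0.76,-1.85,0,0],[1,0.76,-1.85,0,0],[1,0.76,-1.85,0,0]]}}

```text
clock: 5.87
position: [0.5343, -0.0139, 0.0397]
ee_rot: [0.603, -3.083, -0.0]
force: [-1.2, 0.7, -1.0]
width: 0.006
gripper_force: 0.8
```

Run:
```python
from h import *
snap("top","pics/top2.png");snap("scene","pics/sc2.png")
a=cv2.resize(cv2.imread("pics/top2.png")[130:220,205:305],None,fx=4,fy=4,interpolation=cv2.INTER_CUBIC)
b=cv2.resize(cv2.imread("pics/sc2.png")[120:210,190:290],None,fx=4,fy=4,interpolation=cv2.INTER_CUBIC)
cv2.imwrite("pics/v2.png",np.hstack([a,b]))
o=observe();print(o['position'],o['force'].round(1),o['ft_torque'].round(2))
```

```text
[ 0.53460211 -0.01420987  0.03978831] [-0.4  0.2 -0.8] [0.09 0.03 0.04]
```

View pics/v2.png

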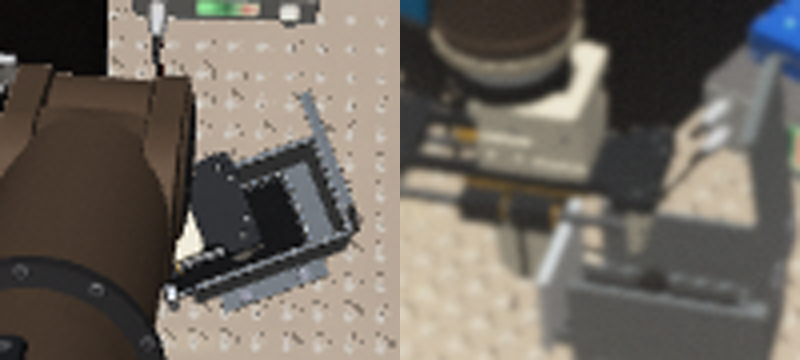

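In the right view the plate edge is near (560,250) and something pale stands at (635,230). I'll project the known tool points to see what it is.

Run:
```python
from fit import *
d=np.load("pics/sc2.png.npy",allow_pickle=True).item()
a=cv2.resize(cv2.imread("pics/sc2.png")[120:215,190:300],None,fx=7,fy=6,interpolation=cv2.INTER_CUBIC)
p=np.array([.5346,-.0142,.04]);t=np.array([.378,-.926,0]);c=np.array([.926,.378,0])
for P in [p,p+[0,0,.066],p+.019*t,p+.019*t+[0,0,.066],p+.065*t,p+.095*t+[0,0,.066],p-.095*t+[0,0,.066]]:
    u=proj(d,P)[0]; x=(int((u[0]-190)*7),int((u[1]-120)*6)); print(x); cv2.circle(a,x,3,(0,0,255),-1)
cv2.imwrite("pics/v3.png",a)
```

```text
(220, 402)
(208, 292)
(267, 409)
(257, 298)
(383, 425)
(459, 325)
(-34, 260)
```

View pics/v3.png

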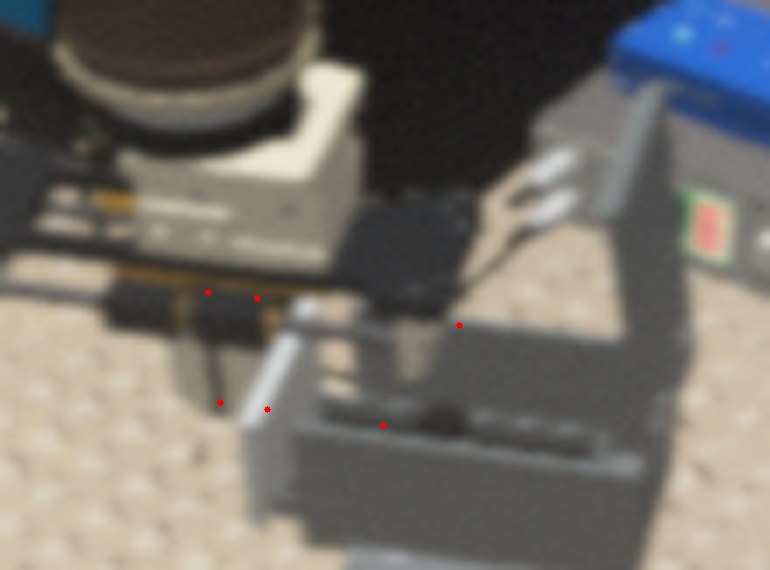

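The fingertips are on the plate's outer face; the pale piece hangs under the end of the gripper body and moves with the drawer. About 14 mm is left.

{"api": "drive_tool", "payload": {"steps": [[1,0.76,-1.85,0,0],[1,0.76,-1.85,0,0],[1,0.76,-1.85,0,0],[1,0.76,-1.85,0,0],[1,0.57,-1.39,0,0],[1,0.38,-0.93,0,0],[1,0.38,-0.93,0,0]]}}

```text
clock: 6.55
position: [0.5387, -0.0245, 0.0398]
ee_rot: [-0.603, 3.083, 0.0]
force: [-1.6, 1.1, 0.9]
width: 0.007
gripper_force: 0.8
```

{"api": "drive_tool", "payload": {"steps": [[1,0.38,-0.93,0,0],[1,0.38,-0.93,0,0]]}}

```text
clock: 6.72
position: [0.5395, -0.0263, 0.0398]
ee_rot: [-0.603, 3.083, 0.0]
force: [-1.7, 1.1, 0.7]
width: 0.001
gripper_force: 0.8
```

{"api": "drive_tool", "payload": {"steps": [[1,0.38,-0.93,0,0]]}}

```text
clock: 6.8
position: [0.5395, -0.0264, 0.0397]
ee_rot: [0.604, -3.083, -0.002]
force: [-3.5, 6.6, 4.7]
width: 0.011
gripper_force: 3.8
```

{"api": "drive_tool", "payload": {"steps": [[1,0.2,-0.5,0,0],[1,0,0,0,0]]}}

```text
clock: 6.97
position: [0.5395, -0.0264, 0.0398]
ee_rot: [0.604, -3.082, -0.003]
force: [-2.8, 5.7, 3.5]
width: 0.006
gripper_force: 3.2
```

The drawer is home: it stops firmly, and the position agrees with -92 mm. I'll back off, rise, and go over to the far side of the lid.

{"api": "drive_tool", "payload": {"steps": [[1,-2,5,0,0],[1,-4,10,0,0],[1,-5,12,0,0],[1,-4,10,0,0],[1,0,0,15,0],[1,0,0,30,0],[1,0,0,30,0],[1,0,0,30,0],[1,0,0,30,0],[1,0,0,30,0],[1,0,0,30,0],[1,0,0,30,0],[1,0,0,15,0]]}}

```text
clock: 8.05
position: [0.5257, 0.0105, 0.2834]
ee_rot: [-0.603, 3.079, 0.0]
force: [1.7, 0.8, -0.2]
width: 0.002
gripper_force: 0.0
```

{"api": "drive_tool", "payload": {"steps": [[1,6,-20,0,0],[1,7,-20,0,0],[1,7,-20,0,0],[1,7,-20,0,0],[1,7,-20,0,0],[1,7,-20,0,0],[1,7,-20,0,0],[1,7,-21,0,0],[1,0,0,0,0]]}}

```text
clock: 8.8
position: [0.5801, -0.1554, 0.2794]
ee_rot: [0.596, -3.084, 0.004]
force: [-0.5, 0.4, -0.6]
width: 0.005
gripper_force: 0.0
```

{"api": "drive_tool", "payload": {"steps": [[1,0,0,0,-0.12],[1,0,0,0,-0.12],[1,0,0,0,-0.12],[1,0,0,0,-0.12],[1,0,0,0,-0.12],[1,0,0,0,-0.12],[1,0,0,0,-0.12],[1,0,0,0,-0.12],[1,0,0,0,-0.12],[1,0,0,0,-0.12],[1,0,0,0,-0.12],[1,0,0,0,-0.12],[1,0,0,0,-0.12],[1,12,-22,0,0],[1,12,-22,0,0],[1,12,-20,0,0],[1,0,0,0,0]]}}

```text
clock: 10.22
position: [0.6166, -0.2182, 0.2792]
ee_rot: [1.742, 2.613, -0.003]
force: [-0.3, -0.8, -1.0]
width: 0.003
gripper_force: 0.0
```

Run:
```python
from fit import *
snap("top","pics/top3.png");snap("scene","pics/sc3.png")
a=cv2.resize(cv2.imread("pics/top3.png")[130:220,205:305],None,fx=4,fy=4,interpolation=cv2.INTER_CUBIC)
b=cv2.resize(cv2.imread("pics/sc3.png")[110:210,210:310],None,fx=4,fy=4,interpolation=cv2.INTER_CUBIC)[:360]
b=cv2.resize(cv2.imread("pics/sc3.png")[115:205,210:310],None,fx=4,fy=4,interpolation=cv2.INTER_CUBIC)
cv2.imwrite("pics/v4.png",np.hstack([a,b]))
o=observe();print(o['clock'],o['position'],o['joints'].round(2),o['force'].round(1),R.from_rotvec(o['ee_rot']).as_matrix()[:,1].round(3))
```

```text
10.3167 [ 0.6158794  -0.21492734  0.27913109] [-0.16  0.49  0.65  1.46 -0.3   1.29  0.92] [ 0.2  0.5 -0.2] [ 0.922  0.386 -0.001]
```

View pics/v4.png

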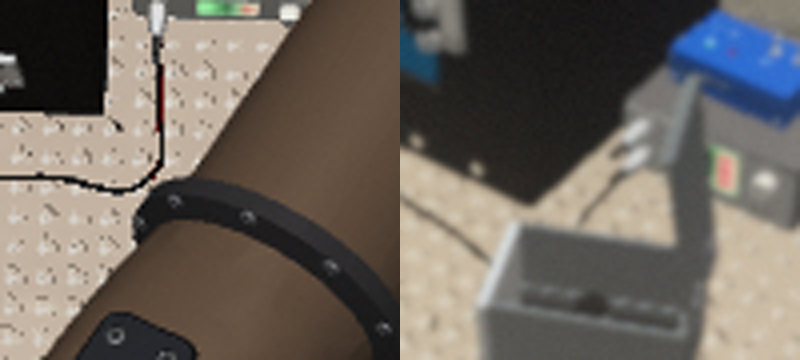

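The drawer plate is flush, at about (490,265) in the right panel. The vial cap shows at (597,303), so it rode in, and the lid still stands. I'll lower the fingers behind the lid and approach.

{"api": "drive_tool", "payload": {"steps": [[1,0,0,-12,0],[1,0,0,-20,0],[1,0,0,-25,0],[1,0,0,-22,0],[1,0,0,-15,0],[1,0,0,0,0],[1,-0.57,1.4,0,0],[1,-1.13,2.78,0,0],[1,-1.13,2.78,0,0],[1,-1.13,2.78,0,0],[1,-1.13,2.78,0,0],[1,-1.13,2.78,0,0],[1,-1.13,2.78,0,0],[1,-1.13,2.78,0,0],[1,-1.13,2.78,0,0],[1,-1.13,2.78,0,0],[1,-1.13,2.78,0,0],[1,-1.13,2.78,0,0]]}}

```text
clock: 11.82
position: [0.6029, -0.1834, 0.1857]
ee_rot: [-1.74, -2.616, 0.0]
force: [-0.3, -0.4, -0.3]
width: 0.004
gripper_force: 0.0
```

{"api": "drive_tool", "payload": {"steps": [[1,-0.76,1.85,0,0],[1,-0.76,1.85,0,0],[1,-0.76,1.85,0,0],[1,-0.76,1.85,0,0],[1,-0.76,1.85,0,0],[1,-0.76,1.85,0,0]]}}

```text
clock: 12.32
position: [0.5984, -0.1725, 0.1857]
ee_rot: [1.74, 2.616, -0.0]
force: [-0.9, 0.3, -0.5]
width: 0.005
gripper_force: 0.2
```

{"api": "drive_tool", "payload": {"steps": [[1,-1.3,3.24,-0.6,0],[1,-1.3,3.24,-0.6,0],[1,-1.3,3.24,-0.6,0],[1,-1.3,3.24,-0.6,0],[1,-1.3,3.2,-1.2,0],[1,-1.3,3.2,-1.2,0],[1,-1.3,3.2,-1.2,0]]}}

```text
clock: 12.9
position: [0.5892, -0.1496, 0.1796]
ee_rot: [1.74, 2.616, 0.0]
force: [0.1, 0.2, 1.6]
width: 0.005
gripper_force: 0.6
```

{"api": "drive_tool", "payload": {"steps": [[1,-1.3,3.2,-1.2,0],[1,-1.3,3.2,-1.2,0],[1,-1.3,3.2,-1.2,0],[1,-1.2,2.94,-1.8,0],[1,-1.2,2.94,-1.8,0],[1,-1.2,2.94,-1.8,0],[1,-1.2,2.94,-1.8,0],[1,-1.2,2.94,-1.8,0],[1,-1.2,2.94,-1.8,0]]}}

```text
clock: 13.65
position: [0.5781, -0.1225, 0.1651]
ee_rot: [1.74, 2.616, -0.0]
force: [0.2, -1.8, -0.2]
width: 0.007
gripper_force: 0.5
```

{"api": "drive_tool", "payload": {"steps": [[1,-1,2.5,-2.4,0],[1,-1,2.5,-2.4,0],[1,-1,2.5,-2.4,0],[1,-1,2.5,-2.4,0],[1,-1,2.5,-2.4,0],[1,-1,2.5,-2.4,0]]}}

```text
clock: 14.15
position: [0.5721, -0.1076, 0.1507]
ee_rot: [1.74, 2.616, -0.0]
force: [0.6, -0.3, 1.6]
width: 0.003
gripper_force: 0.4
```

{"api": "drive_tool", "payload": {"steps": [[1,-0.8,2.0,-2.9,0],[1,-0.8,2.0,-2.9,0],[1,-0.8,2.0,-2.9,0],[1,-0.8,2.0,-2.9,0],[1,-0.8,2.0,-2.9,0],[1,-0.8,2.0,-2.9,0]]}}

```text
clock: 14.65
position: [0.5673, -0.0956, 0.1332]
ee_rot: [-1.74, -2.616, 0.0]
force: [0.1, -0.6, 0.5]
width: 0.004
gripper_force: 0.4
```

{"api": "drive_tool", "payload": {"steps": [[1,-0.6,1.5,-3.3,0],[1,-0.6,1.5,-3.3,0],[1,-0.6,1.5,-3.3,0],[1,-0.6,1.5,-3.3,0],[1,-0.6,1.5,-3.3,0],[1,-0.6,1.5,-3.3,0]]}}

```text
clock: 15.15
position: [0.5638, -0.0868, 0.1134]
ee_rot: [1.74, 2.616, -0.0]
force: [0.1, -0.2, 0.2]
width: 0.006
gripper_force: 0.3
```

{"api": "drive_tool", "payload": {"steps": [[1,-0.3,0.8,-3.3,0],[1,-0.3,0.8,-3.3,0],[1,-0.3,0.8,-3.3,0],[1,-0.3,0.8,-3.3,0],[1,-0.3,0.8,-3.0,0],[1,-0.3,0.8,-3.0,0],[1,0,0,-2.5,0],[1,0,0,-2,0]]}}

```text
clock: 15.82
position: [0.5619, -0.0819, 0.0897]
ee_rot: [-1.74, -2.616, 0.0]
force: [-0.4, 1.8, -0.3]
width: 0.001
gripper_force: 0.3
```

{"api": "drive_tool", "payload": {"steps": [[1,0,0,-1.5,0],[1,0,0,-1,0],[1,0,0,-1,0]]}}

```text
clock: 16.07
position: [0.562, -0.082, 0.0865]
ee_rot: [1.74, 2.616, 0.0]
force: [-0.1, -1.2, 0.3]
width: 0.007
gripper_force: 0.3
```

{"api": "drive_tool", "payload": {"steps": [[1,0,0,-1.5,0],[1,0,0,-1.5,0],[1,0,0,-1,0],[1,0,0,-1,0]]}}

```text
clock: 16.4
position: [0.5621, -0.0819, 0.0814]
ee_rot: [1.74, 2.616, 0.0]
force: [-0.3, 1.1, -0.1]
width: 0.009
gripper_force: 0.3
```

{"api": "drive_tool", "payload": {"steps": [[1,0,0,-0.8,0],[1,0,0,-0.7,0]]}}

```text
clock: 16.57
position: [0.5621, -0.0819, 0.0802]
ee_rot: [1.74, 2.616, 0.0]
force: [-3.3, 1.3, 12.6]
width: 0.006
gripper_force: 6.1
```

The tip meets a firm stop at z = 80.2 mm, which is the shut height. I'll hold, lift off and look.

{"api": "drive_tool", "payload": {"steps": [[1,0,0,0,0],[1,0,0,2,0],[1,0,0,6,0],[1,0,0,15,0],[1,0,0,30,0],[1,0,0,30,0],[1,0,0,30,0],[1,0,0,30,0],[1,-20,0,20,0],[1,-30,0,0,0],[1,-30,0,0,0],[1,-30,0,0,0],[1,-20,0,0,0],[1,0,0,0,0],[1,0,0,0,0],[1,0,0,0,0]]}}

```text
clock: 17.9
position: [0.433, -0.0819, 0.2436]
ee_rot: [1.739, 2.615, 0.002]
force: [0.8, -0.4, 0.1]
width: 0.004
gripper_force: 0.0
```

Run:
```python
from fit import *
snap("scene","pics/sc4.png")
cv2.imwrite("pics/v5.png",cv2.resize(cv2.imread("pics/sc4.png")[110:235,120:320],None,fx=4,fy=4,interpolation=cv2.INTER_CUBIC))
o=observe();print(o['clock'],o['position'],o['force'].round(1))
```

```text
17.95 [ 0.4331211  -0.08192073  0.2434342 ] [0.1 0.7 0.2]
```

View pics/v5.png

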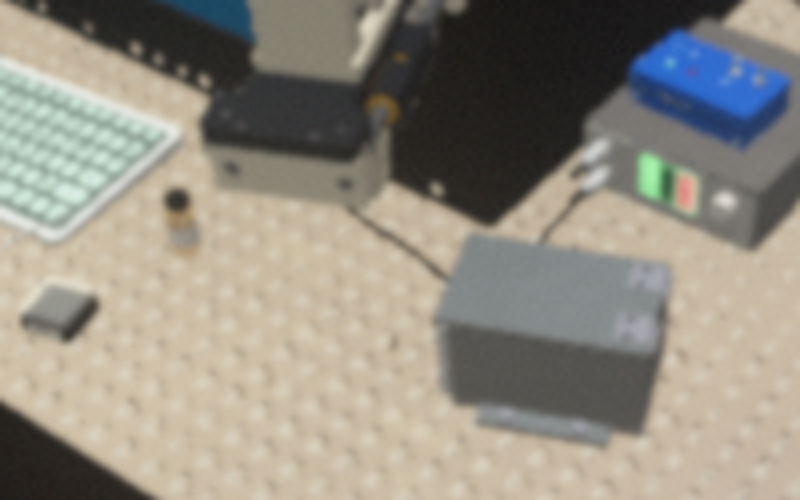

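The lid lies flat on the box, with its corners at about (470,237), (668,265), (655,350) and (438,318). The drawer is flush, and the spare vial (180,215) and optic case (60,310) have not moved.

```bash
python3 -c "
from cell import arm
print(arm.sign_off())"
```

```text
the job is handed in; nothing more can be done
None
```

I pushed the drawer fully home, then the lid fully shut, and handed the job in at about 18 s; the vial's cap looked upright before the lid closed, nothing in view round the box had moved, and the highest force reading was about 13 N.

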